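# Hold the amber reference cell in the photometer's light path

### The job

Set the orange lamp block on the photometer's narrow bare post, standing flat and centred, with its lens facing the detector. Then take the amber reference cell out of the rack, touching only its white frosted faces and never its two clear amber windows, and hold it upright and still in the light path between lamp and detector, windows facing lamp and detector, so that the beam passes through the middle of both windows. Finish while still holding the cell there; leave the lamp on its post and everything else where it stands.

Things in the scene. Friction and masses are not known exactly. Their poses are not given: they have to be found in the camera images.
- beam_mid (a point): Point on the level light path of the photometer (aluminium base 270 x 80 x 12 mm fixed on the table, bare lamp post at one end, detector at the other), above mid-base, 132.5 mm over the table. x axis: along the light path from lamp post (x = -85 mm) to detector; z up. Nothing stands between the two above 16 mm. Hold the cell's centre here, its x axis along this one, either way round.
- detector_face (a point): Middle of the detector's round dark aperture with a blue centre, on the light path at x = +70 mm from beam_mid; same axes. The detector is a white box behind it, 50 mm (x) x 52 mm (y) x 52 mm high, its top 158.5 mm above the table; fixed.
- post_top (a point): Centre of the top of the lamp post, 110 mm above the table: a flat square dark plate 28 x 28 x 6 mm, level, on a 22 mm rod. Same axes as beam_mid. The lamp stands on it overhanging a little all round.
- lamp_center (a point): Orange lamp block, loose, 40 mm (x) x 36 mm (y) x 45 mm (z, height), about 0.18 kg (0.8 to 1.3 times that). At the start it stands upright on the table. This point is its centre, 22.5 mm above its underside; +x points out of the lens face, z up. A pale stripe across its top marks the lens end.
- lamp_lens (a point): Middle of the lamp's lens face (pale disc in a dark ring), 20 mm along +x from lamp_center, 22.5 mm above its underside. Same axes.
- amber_center (a point): Centre of the amber cell (solid tinted glass, orange cap): 22.5 (x) x 12.5 (y) x 50 mm high (z) with its 5 mm cap, 30 g, loose. Long faces (y = +-6.25 mm) white, frosted: grip these. Narrow ends (x = +-11.25 mm): clear amber windows. Stands upright in a 10 mm deep pocket of the rack, reaching from 10 to 60 mm above the table, 40 mm above the rack's top. Lift it straight up.
- amber_window_a: Window of the amber cell at its +x end: 8.4 mm wide, from 2.5 to 42.5 mm above the cell's underside. Must not be touched by the fingers. Origin and axes: the middle of the cell's underside, the cell's axes.
- amber_window_b: The same at its -x end. Origin and axes as amber_window_a.
- amber_frost_a: White frosted face of the amber cell on its +y side, 21.5 mm x 45 mm. Origin and axes as amber_window_a.
- amber_frost_b: The same on its -y side. Origin and axes as amber_window_a.
- rack: Slate-blue fixed rack, 180 mm (x) x 60 mm (y) x 20 mm high, with three pockets at x = -55, 0 and +55 mm, each 24 x 14 mm, 10 mm deep. Origin at the middle of its underside. The three cells stand in it, long sides along the rack's x; which pocket holds which varies.
- green_center (a point): Green cell with a green cap, same shape as the amber one, in the rack; its centre. Leave alone.
- blue_center (a point): Blue cell with a blue cap, same shape, in the rack; its centre. Leave alone.
- tip_box: Navy tip box with a red tray on top, 85 x 120 x 62 mm, standing beyond the rack. Origin under its centre. Leave alone.
- jar0: Small jar with a red cap, diameter 44 mm, 55 mm high. Origin under its centre. Leave alone.
- jar1: Small jar with a white cap, diameter 44 mm, 55 mm high. Origin under its centre. Leave alone.
- timer: Small grey bench timer, 65 mm wide, 70 mm high, on a foot. Origin under its front panel. Leave alone.
Not all that is in view belongs to the job. What is shaped like the part that bears lamp_center but blue is not meant.

How it is judged:
By the outcome, as a careful person would: the job done as asked, in the order asked, and still so for the second after the job is handed in, while the arm keeps its last pose, push and grip.
It also fails if it takes over 61 s, if anything falls off the work surface, if the arm or the gripper's body presses on something with over 40 N, if the wrist force passes 120 N, or if a joint passes its speed limit or range.

### The arm

A 7-joint arm with a two-finger parallel gripper is mounted at the origin on the work surface. World frame = base frame: x ahead of the robot, y to its left, z up, the work surface at z = 0. Lengths are in m, angles in rad, forces in N, time in s.
With the tool pointing down it reaches from about 0.425 to 0.925 m from the base axis. Payload 6.8 kg.
Tool frame: the origin (TCP) lies between the finger pads; the fingertips stand finger_overhang ahead of it and the grasp point (between the pads) lies 6 mm ahead of it (finger_overhang is the distance from the TCP to the fingertips, in m); z points along the fingers, y is the line along which they close (so a half turn about z gives the same grasp; the last joint's range is limited). The gripper opens to 85 mm and grips with 20 to 120 N. Pads are 22 mm wide; open, the fingers measure 114 mm over their backs; the gripper's body (76 mm by 85 mm) begins 54 mm behind the grasp point. The pads swing forward as they close: fully open they stand 13 mm farther back than shut.
Start: joints at [-1.312, 0.477, 0.022, 1.555, -0.011, 1.109, -0.083], TCP at [0.242, 0.63, 0.256] pointing down, gripper open.
Joint ranges: [-2.96, 2.96], [-0.34, 2.1], [-1.41, 1.46], [0.24, 2.44], [-1.37, 4.51], [0.17, 1.92], [-2.96, 2.96]. Speed limits (rad/s): [2.39, 2.39, 3.14, 3.14, 3.14, 3.14, 3.14].

### API

Orientations are given as a unit quaternion [w, x, y, z].
In Python, from station import * gives the robot as it stands.
- The arm moves only by the tool drive_tool, never from a script. Its argument "increments" is a list of rows, each an object of numbers: "claw": the finger opening in m, from 0 to 0.0854; "dx", "dy", "dz": the shift along the tool's x, y, z in m; "wx", "wy", "wz": the turn, a rotation vector about the tool's x, y, z in degrees. A call has 1 to 20 rows; each row shifts and turns the commanded pose from where the row before left it, along the tool's axes as they then stand; what a row does not reach is not made up. A row lasts 1/8 s, in which the tool goes at most 62.5 mm and 10.7 degrees, less where a joint would pass 70% of its speed; a pose out of reach is approached as far as the arm can. A call with a gripper value outside its range is refused whole. The fingers move at their own pace and stop on an object; "newtons" is the grip in N (left out, the last holds). Time passes only in rows, so rows that do not move let the fingers close. It gives the time, the measured TCP pose, the force, the opening and the grip force at its end, in the units of the state.
- get_obs(): the state, without advancing time (a new reading comes with each control period).
- read_camera(name): name is "scene" or "top"; returns (picture, depth): 400x640x3 uint8, red, green, blue; 400x640 float32, m along the optical axis (not along the pixel's ray), 0 where there is no reading.
- calibration(name): a dict with "intrinsics" (3x3 intrinsics, pixels), "R" (3x3) and "t" (3): a world point X has camera coordinates R X + t. Camera axes: x right, y down, z forward; pixel columns grow to the right and rows downward; lengths in m; the calibration is good to about 2 mm. A picture is of the moment at which its call begins. calibration takes no time and is no camera call.
- hand_in(): hands the job in; it is judged then, once.
The state is a dict: "t": time; "q": joint angles; "joint_vel": joint speeds; "joint_torque": joint torques, N m; "eef_pos": TCP position; "tool_rot": TCP orientation; "contact_force": force on the tool from outside, world axes, zero at the start; "torque": the same for the moment, N m; "gripper_width": opening from 0.0 (shut) to 1.0 (fully open); "grasp_force": force on a finger pad.
Only numpy, scipy, OpenCV 4.12 (cv2) and the standard library are available. Lean on these libraries where they do the work, as an engineer would, in place of code of your own. Each camera call takes 0.05 s, during which the arm holds its last target. There are 200 camera calls.

## Working session

There is one attempt and no reset: what is moved stays moved. The work goes in short steps, Python scripts to look and compute and a tool call to move; the robot and the scene stay as the last step left them, time stands still between calls to the robot, and variables do not carry over. Pictures are saved under pics/ and viewed, at most 10 in all, crops included, and the job is handed in when it is done.

Besides the shell and the picture viewer there is one more tool, called after ">>>" in YAML: its name, and indented under it one key for each argument. drive_tool: Moves the arm, as the interface text tells. Its arguments: {"type":"object","properties":{"increments":{"type":"array","items":{"type":"object","properties":{"claw":{"type":"number"},"dx":{"type":"number"},"dy":{"type":"number"},"dz":{"type":"number"},"wx":{"type":"number"},"wy":{"type":"number"},"wz":{"type":"number"}}}},"newtons":{"type":"number"}},"required":["increments"]}

```bash
ls; mkdir -p pics; python3 - <<'E'
from station import *
import cv2,numpy as np
o=get_obs();print(o)
try: print(finger_overhang)
except Exception as e: print(e)
for n in("scene","top"):
    p,d=read_camera(n);np.savez(f"{n}0.npz",p=p,d=d);cv2.imwrite(f"pics/{n}0.png",p[:,:,::-1])
    c=calibration(n);print(n,c)
E
```

```text
pics
{'t': 0.0, 'q': array([-1.31208558,  0.47779309,  0.02234201,  1.55647908, -0.01150821,
        1.10926095, -0.0830721 ]), 'joint_vel': array([-0.00114095,  0.0002381 ,  0.00040956,  0.00076096, -0.00039502,
       -0.00069045,  0.00241829]), 'joint_torque': array([-1.76553658e-04, -5.96442676e+01,  1.60809137e+00, -2.81197232e+01,
        1.24973714e-02,  9.14697011e-03,  5.17239968e-06]), 'eef_pos': array([0.24189543, 0.62957922, 0.25531873]), 'tool_rot': array([-1.01739767e-04,  1.82357413e-01,  9.83231892e-01, -9.00432920e-04]), 'contact_force': array([-0.25351896, -0.56404418, -0.25788727]), 'torque': array([-0.02484385,  0.03933108, -0.09830899]), 'grasp_force': 0.0, 'gripper_width': 1.0003156821245303}
0.025
scene {'intrinsics': array([[431.89365287,   0.        , 330.25265756],
       [  0.        , 431.89365287, 198.7971757 ],
       [  0.        ,   0.        ,   1.        ]]), 'R': array([[ 0.31761423,  0.94818296,  0.00838281],
       [ 0.67552568, -0.22006018, -0.70373189],
       [-0.66542187,  0.22917806, -0.71041618]]), 't': array([-0.2166141 , -0.3118676 ,  1.48892054])}
top {'intrinsics': array([[480.24680516,   0.        , 316.93695223],
       [  0.        , 480.24680516, 190.81103696],
       [  0.        ,   0.        ,   1.        ]]), 'R': array([[-4.63018452e-04, -9.99903877e-01, -1.38572368e-02],
       [-9.83268913e-01,  2.97945383e-03, -1.82135575e-01],
       [ 1.82159354e-01,  1.35410580e-02, -9.83175777e-01]]), 't': array([0.03281604, 0.61664154, 1.44716298])}
```

View pics/scene0.png

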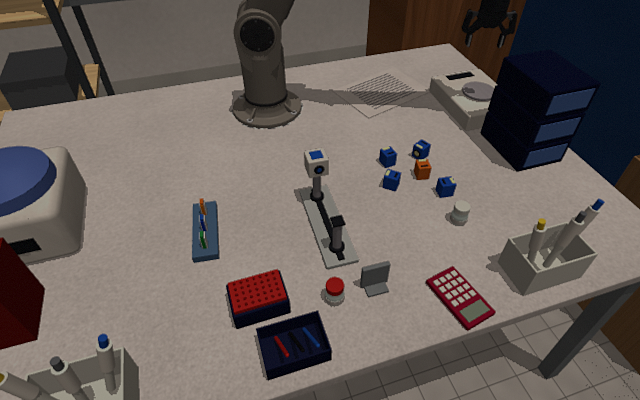

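View pics/top0.png

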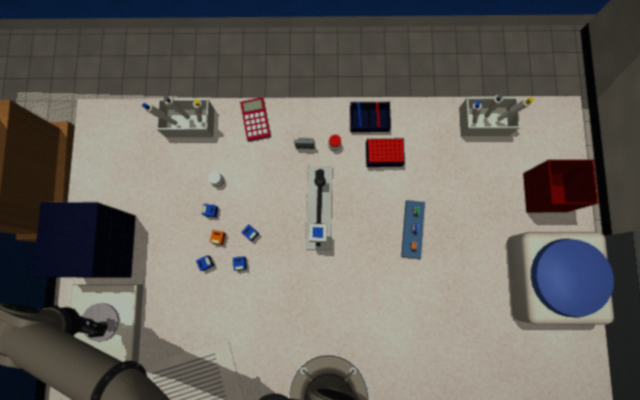

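The scene view shows the orange lamp at (423,170) among blue decoys, the detector at (317,165) nearest the robot with the lamp post at (337,225), and the rack at (205,230). In the top view the lamp is at (217,238), the detector at (318,232), the post at (320,178) and the amber cap at (413,246), the rack pocket nearest the robot.

```bash
cat > h.py <<'E'
import numpy as np,cv2
from station import calibration
def ray(n,uv,z):
    c=calibration(n);R,t,K=c["R"],c["t"],c["intrinsics"]
    uv=np.atleast_2d(uv).astype(float)
    d=np.c_[uv,np.ones(len(uv))]@np.linalg.inv(K).T@R
    C=-R.T@t
    return C+d*((z-C[2])/d[:,2])[:,None]
def cloud(n,d):
    c=calibration(n);R,t,K=c["R"],c["t"],c["intrinsics"]
    v,u=np.mgrid[:400,:640];X=np.stack([u,v,np.ones_like(u)],-1)@np.linalg.inv(K).T*d[...,None]
    return (X-t)@R
def proj(n,X):
    c=calibration(n);x=(np.atleast_2d(X)@c["R"].T+c["t"])@c["intrinsics"].T
    return x[:,:2]/x[:,2:]
def blobs(p,lo,hi,box,amin=8):
    m=cv2.inRange(cv2.cvtColor(p,cv2.COLOR_RGB2HSV),lo,hi);k=np.zeros_like(m)
    u0,v0,u1,v1=box;k[v0:v1,u0:u1]=m[v0:v1,u0:u1]
    n,l,s,c=cv2.connectedComponentsWithStats(k)
    return [(s[i,4],c[i].round(1),l==i) for i in range(1,n) if s[i,4]>=amin]
E
python3 - <<'E'
from h import *
P={n:np.load(n+"0.npz") for n in("scene","top")}
boxes={"top":(170,160,450,290),"scene":(180,120,480,280)}
for n in P:
    p,d=P[n]["p"],P[n]["d"];X=cloud(n,d)
    for a,c,m in blobs(p,(5,120,70),(20,255,255),boxes[n]):
        print(n,"orange",a,c,"pts med",np.median(X[m],0).round(3),"zmax",X[m][:,2].max().round(3))
    # height-sliced points
    r=(X[...,0]>.3)&(X[...,0]<1.0)&(X[...,1]>-.35)&(X[...,1]<.45)&(d>0)
    for nm,lo,hi,yr in(("det top",.152,.165,(-.1,.15)),("post",.103,.116,(-.1,.15)),("base",.008,.016,(-.1,.15)),("rack",.016,.024,(-.35,-.12))):
        m=r&(X[...,2]>lo)&(X[...,2]<hi)&(X[...,1]>yr[0])&(X[...,1]<yr[1])
        if m.sum()>5:
            q=X[m][:,:2].astype(np.float32);R=cv2.minAreaRect(q)
            print(n,nm,m.sum(),q.mean(0).round(4),np.round(R[0],4),np.round(R[1],4),round(R[2],1))
# crops
a=cv2.resize(P["top"]["p"][195:280,190:265],None,fx=5,fy=5,interpolation=cv2.INTER_CUBIC)
b=cv2.resize(P["scene"]["p"][140:205,370:465],None,fx=4,fy=4,interpolation=cv2.INTER_CUBIC)
o=np.zeros((430,780,3),np.uint8);o[:a.shape[0],:a.shape[1]]=a;o[:b.shape[0],380:380+b.shape[1]]=b
cv2.imwrite("pics/crop1.png",o[:,:,::-1])
a=cv2.resize(P["top"]["p"][155:265,290:435],None,fx=5,fy=5,interpolation=cv2.INTER_CUBIC)
cv2.imwrite("pics/crop2.png",a[:,:,::-1])
E
```

```text
scene orange 222 [423.3 169.1] pts med [0.49  0.343 0.04 ] zmax 0.84
scene orange 53 [202.1 206.4] pts med [ 0.455 -0.266  0.051] zmax 0.064
scene det top 318 [0.4813 0.0286] [0.4768 0.0303] [0.0525 0.0541] 87.7
scene post 175 [0.6226 0.0244] [0.5667 0.0312] [0.2098 0.0498] 2.1
scene base 1871 [0.618  0.0204] [0.6391 0.0228] [0.551  0.2443] 0.0
scene rack 1291 [ 0.5863 -0.2484] [ 0.666  -0.2242] [0.5328 0.1226] 15.8
top orange 147 [217.2 236.4] pts med [0.476 0.34  0.044] zmax 0.052
top orange 22 [414.  245.5] pts med [ 0.445 -0.265  0.06 ] zmax 0.065
top det top 302 [0.4781 0.0314] [0.4793 0.0303] [0.05  0.052] 0.1
top post 76 [0.6592 0.0246] [0.6591 0.0247] [0.0244 0.0274] 89.8
top base 1357 [0.5921 0.0234] [0.622  0.0261] [0.2489 0.6335] 89.6
top rack 809 [ 0.5303 -0.2596] [ 0.6664 -0.2115] [0.5251 0.1353] 18.6
```

View pics/crop1.png

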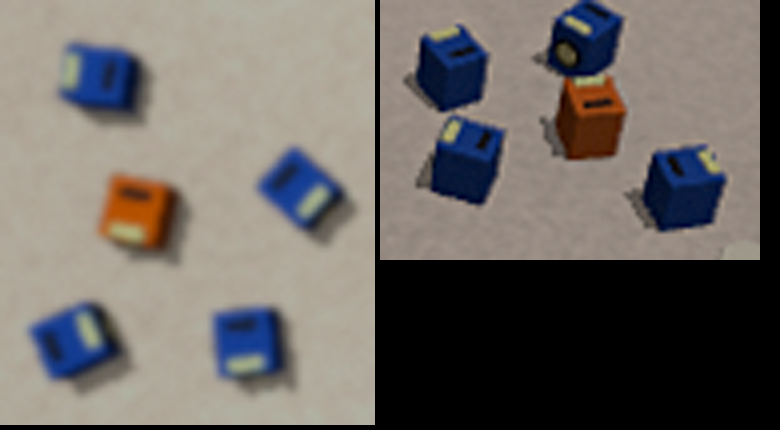

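View pics/crop2.png

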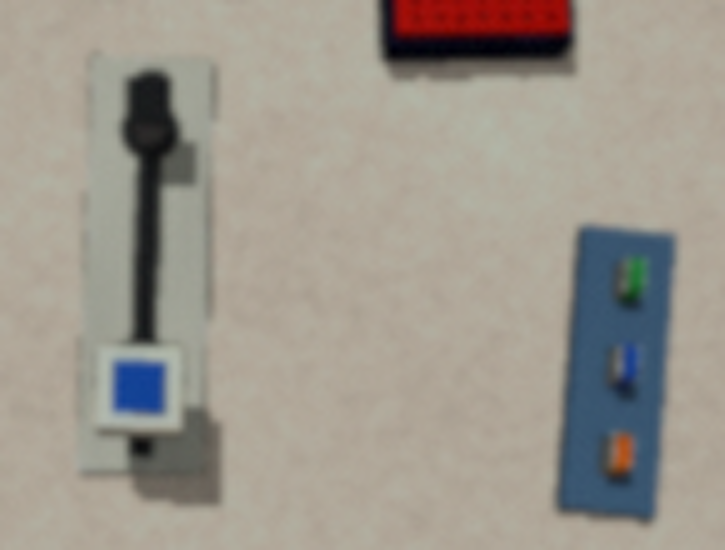

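The crops show the lamp's stripe at the bottom of the top view, so the lens faces the robot with a small yaw. The detector's blue square, the post plate and the rack (amber cell in the pocket nearest the robot) are all clear.

```bash
python3 - <<'E'
from h import *
P={n:np.load(n+"0.npz") for n in("scene","top")}
def rect(q):
    c,s,a=cv2.minAreaRect(q.astype(np.float32));return np.round(c,4),np.round(s,4),round(a,1)
def sub(n,lo,hi,box,z,amin=50):   # upsampled colour mask, hull onto plane z
    p=P[n]["p"];u0,v0,u1,v1=box;k=8
    c=cv2.resize(p[v0:v1,u0:u1],None,fx=k,fy=k,interpolation=cv2.INTER_CUBIC)
    m=cv2.inRange(cv2.cvtColor(c,cv2.COLOR_RGB2HSV),lo,hi)
    m=cv2.morphologyEx(m,cv2.MORPH_CLOSE,np.ones((25,25)))
    cs,_=cv2.findContours(m,cv2.RETR_EXTERNAL,cv2.CHAIN_APPROX_NONE);c=max(cs,key=cv2.contourArea)[:,0]
    return ray(n,(c+.5)/k-.5+np.array([u0,v0]),z)[:,:2]
print("rack top",rect(sub("top",(95,60,50),(125,255,255),(395,195,435,265),.02)))
print("det bluesq top",rect(sub("top",(100,150,100),(125,255,255),(300,220,335,245),.1585)))
print("det bluesq scene",rect(sub("scene",(100,150,100),(125,255,255),(300,145,335,164),.1585)))
print("cap top",rect(sub("top",(3,140,110),(20,255,255),(405,235,425,255),.06)))
print("lamp bright top",rect(sub("top",(3,100,150),(30,255,255),(203,222,235,255),.045)))
for n in P:
    X=cloud(n,P[n]["d"])
    def sl(x,y,r,lo,hi):
        m=(abs(X[...,0]-x)<r)&(abs(X[...,1]-y)<r)&(X[...,2]>lo)&(X[...,2]<hi)&(P[n]["d"]>0);return X[m]
    for nm,a in dict(lamp=(.477,.34,.04,.041,.05),cap=(.447,-.265,.03,.05,.07),det=(.479,.03,.06,.15,.17),post=(.66,.025,.04,.104,.118)).items():
        q=sl(*a);print(n,nm,len(q),np.median(q[:,2]).round(4),rect(q[:,:2]),q.mean(0).round(4))
X=cloud("top",P["top"]["d"]);m=(X[...,2]>.007)&(X[...,2]<.017)&(abs(X[...,0]-.575)<.16)&(abs(X[...,1]-.027)<.06)
m=cv2.morphologyEx(m.astype(np.uint8),cv2.MORPH_OPEN,np.ones((3,3)))
print("base",m.sum(),rect(X[m>0][:,:2]))
p=P["top"]["p"];g=p[212:262,192:262]
for a,c,mm in blobs(p,(100,100,40),(125,255,255),(190,195,270,280),30): print("blue",a,ray("top",c,.04)[0].round(3))
E
```

```text
rack top (array([ 0.501 , -0.2703]), array([0.0591, 0.1785]), 83.5)
det bluesq top (array([0.4777, 0.0293]), array([0.0255, 0.0261]), 88.6)
det bluesq scene (array([0.4742, 0.0302]), array([0.0284, 0.0276]), 89.4)
cap top (array([ 0.4462, -0.2651]), array([0.009 , 0.0205]), 79.2)
lamp bright top (array([0.4756, 0.3468]), array([0.0352, 0.0404]), 78.9)
scene lamp 134 0.046 (array([0.4749, 0.3462]), array([0.036 , 0.0412]), 79.5) [0.4756 0.3449 0.046 ]
scene cap 51 0.0573 (array([ 0.4446, -0.2644]), array([0.013 , 0.0264]), 84.6) [ 0.4486 -0.2648  0.0578]
scene det 336 0.1602 (array([0.4775, 0.0297]), array([0.0527, 0.0542]), 85.6) [0.4821 0.0283 0.1593]
scene post 136 0.1118 (array([0.6566, 0.0248]), array([0.0285, 0.0289]), 86.7) [0.6584 0.0242 0.1114]
top lamp 127 0.0452 (array([0.4761, 0.3469]), array([0.0364, 0.0394]), 78.5) [0.4761 0.3468 0.0453]
top cap 31 0.0574 (array([ 0.449, -0.263]), array([0.0122, 0.0218]), 89.4) [ 0.4473 -0.2629  0.0574]
top det 313 0.1592 (array([0.4793, 0.0303]), array([0.05 , 0.052]), 0.1) [0.4783 0.0314 0.1591]
top post 78 0.1105 (array([0.6583, 0.0247]), array([0.0244, 0.0267]), 89.9) [0.6586 0.0245 0.1107]
base 842 (array([0.5735, 0.028 ]), array([0.0797, 0.2697]), 88.0)
blue 137 [0.558 0.368 0.04 ]
blue 110 [0.491 0.245 0.04 ]
blue 127 [0.392 0.384 0.04 ]
blue 127 [0.397 0.272 0.04 ]
```

```bash
cat >> h.py <<'E'
from scipy.spatial.transform import Rotation as Ro
def go(target,yaw_y):
    """tool-frame shift (mm, before turning) and turn (deg) to reach target with tool y at yaw_y deg, pointing down"""
    from station import get_obs
    o=get_obs();q=o["tool_rot"];R=Ro.from_quat(np.r_[q[1:],q[0]])
    a=np.deg2rad(yaw_y);y=np.array([np.cos(a),np.sin(a),0]);z=np.array([0,0,-1.]);x=np.cross(y,z)
    T=Ro.from_matrix(np.c_[x,y,z])
    Y=R.as_matrix()[:,1]
    print("t",round(o["t"],2),"pos",o["eef_pos"].round(4),"yawy",np.rad2deg(np.arctan2(Y[1],Y[0])).round(2),"w",round(float(o["gripper_width"]),3),"F",o["contact_force"].round(1),"gf",o["grasp_force"])
    print("  shift mm",(R.inv().apply(np.array(target)-o["eef_pos"])*1e3).round(1),"turn deg",np.rad2deg((R.inv()*T).as_rotvec()).round(2))
E
python3 - <<'E'
from h import *
go((.25,.42,.2553),79);go((.476,.347,.15),79)
X=cloud("top",np.load("top0.npz")["d"])[195:280,30:150].reshape(-1,3);q=X[X[:,2]>.05];print(q.min(0),q.max(0))
E
```

```text
t 0.1 pos [0.2419 0.6297 0.2554] yawy 68.99 w 0.998 F [-0.4  0.2 -0.2] gf 0.0
  shift mm [ -82.7 -192.8    0.4] turn deg [ -0.09   0.   -10.01]
t 0.1 pos [0.2419 0.6297 0.2554] yawy 68.99 w 0.998 F [-0.4  0.2 -0.2] gf 0.0
  shift mm [-319.8 -179.8  105.8] turn deg [ -0.09   0.   -10.01]
[0.34272538 0.01137951 0.05027849] [0.55208775 0.78215688 1.53558269]
```

>>> drive_tool:
  increments:
    - {"dx":-0.0138,"dy":-0.0321,"claw":0.07}
    - {"dx":-0.0138,"dy":-0.0321}
    - {"dx":-0.0138,"dy":-0.0321}
    - {"dx":-0.0138,"dy":-0.0321}
    - {"dx":-0.0138,"dy":-0.0321}
    - {"dx":-0.0138,"dy":-0.0321}
    - {"dx":-0.0296,"dy":0.0016,"dz":0.0132}
    - {"dx":-0.0296,"dy":0.0016,"dz":0.0132}
    - {"dx":-0.0296,"dy":0.0016,"dz":0.0132}
    - {"dx":-0.0296,"dy":0.0016,"dz":0.0132}
    - {"dx":-0.0296,"dy":0.0016,"dz":0.0132}
    - {"dx":-0.0296,"dy":0.0016,"dz":0.0132}
    - {"dx":-0.0296,"dy":0.0016,"dz":0.0132}
    - {"dx":-0.0296,"dy":0.0016,"dz":0.0132}
    - {"wz":-5}
    - {"wz":-5}
    - {}

```text
schema error: expected keys claw, dx, dy, dz, wx, wy, wz
```

```bash
python3 - <<'E'
from h import *
go((.476,.347,.036),79)
E
```

```text
t 0.1 pos [0.2419 0.6297 0.2554] yawy 68.99 w 0.998 F [-0.4  0.2 -0.2] gf 0.0
  shift mm [-319.8 -179.6  219.8] turn deg [ -0.09   0.   -10.01]
```

>>> drive_tool:
  increments:
    - {"claw":0.07,"dx":-0.0165,"dy":-0.0386,"dz":0,"wx":0,"wy":0,"wz":0}
    - {"claw":0.07,"dx":-0.0165,"dy":-0.0386,"dz":0,"wx":0,"wy":0,"wz":0}
    - {"claw":0.07,"dx":-0.0165,"dy":-0.0386,"dz":0,"wx":0,"wy":0,"wz":0}
    - {"claw":0.07,"dx":-0.0165,"dy":-0.0386,"dz":0,"wx":0,"wy":0,"wz":0}
    - {"claw":0.07,"dx":-0.0165,"dy":-0.0386,"dz":0,"wx":0,"wy":0,"wz":0}
    - {"claw":0.07,"dx":-0.0395,"dy":0.002,"dz":0.0175,"wx":0,"wy":0,"wz":0}
    - {"claw":0.07,"dx":-0.0395,"dy":0.002,"dz":0.0175,"wx":0,"wy":0,"wz":0}
    - {"claw":0.07,"dx":-0.0395,"dy":0.002,"dz":0.0175,"wx":0,"wy":0,"wz":0}
    - {"claw":0.07,"dx":-0.0395,"dy":0.002,"dz":0.0175,"wx":0,"wy":0,"wz":0}
    - {"claw":0.07,"dx":-0.0395,"dy":0.002,"dz":0.0175,"wx":0,"wy":0,"wz":0}
    - {"claw":0.07,"dx":-0.0395,"dy":0.002,"dz":0.0175,"wx":0,"wy":0,"wz":0}
    - {"claw":0.07,"dx":0,"dy":0,"dz":0,"wx":0,"wy":0,"wz":-5}
    - {"claw":0.07,"dx":0,"dy":0,"dz":0,"wx":0,"wy":0,"wz":-5}
    - {"claw":0.07,"dx":0,"dy":0,"dz":0,"wx":0,"wy":0,"wz":0}
    - {"claw":0.07,"dx":0,"dy":0,"dz":0,"wx":0,"wy":0,"wz":0}

```text
t: 1.98
eef_pos: [0.4752, 0.3465, 0.1512]
tool_rot: [-0.0, 0.097, 0.995, -0.0]
contact_force: [0.4, -0.3, 0.1]
gripper_width: 0.823
grasp_force: 0.0
```

```bash
python3 - <<'E'
from h import *
go((.476,.347,.036),79)
E
```

```text
t 1.98 pos [0.4752 0.3465 0.1512] yawy 78.9 w 0.823 F [ 0.4 -0.3  0.1] gf 0.0
  shift mm [ -0.7   0.6 115.2] turn deg [-0.01 -0.01 -0.1 ]
```

>>> drive_tool:
  increments:
    - {"claw":0.07,"dx":-0.0007,"dy":0.0006,"dz":0.03,"wx":0,"wy":0,"wz":0}
    - {"claw":0.07,"dx":0,"dy":0,"dz":0.03,"wx":0,"wy":0,"wz":0}
    - {"claw":0.07,"dx":0,"dy":0,"dz":0.025,"wx":0,"wy":0,"wz":0}
    - {"claw":0.07,"dx":0,"dy":0,"dz":0.02,"wx":0,"wy":0,"wz":0}
    - {"claw":0.07,"dx":0,"dy":0,"dz":0.01,"wx":0,"wy":0,"wz":0}
    - {"claw":0.05,"dx":0,"dy":0,"dz":0,"wx":0,"wy":0,"wz":0}
    - {"claw":0.045,"dx":0,"dy":0,"dz":0,"wx":0,"wy":0,"wz":0}
    - {"claw":0.04,"dx":0,"dy":0,"dz":0,"wx":0,"wy":0,"wz":0}
    - {"claw":0.03,"dx":0,"dy":0,"dz":0,"wx":0,"wy":0,"wz":0}
    - {"claw":0.03,"dx":0,"dy":0,"dz":0,"wx":0,"wy":0,"wz":0}
    - {"claw":0.03,"dx":0,"dy":0,"dz":0,"wx":0,"wy":0,"wz":0}
    - {"claw":0.03,"dx":0,"dy":0,"dz":0,"wx":0,"wy":0,"wz":0}
  newtons: 35

```text
t: 3.48
eef_pos: [0.4768, 0.3474, 0.0372]
tool_rot: [0.001, 0.096, 0.995, 0.001]
contact_force: [-0.9, -0.4, 6.5]
gripper_width: 0.417
grasp_force: 36.3
```

>>> drive_tool:
  increments:
    - {"claw":0.03,"dx":0,"dy":0,"dz":-0.01,"wx":0,"wy":0,"wz":0}
    - {"claw":0.03,"dx":0,"dy":0,"dz":-0.03,"wx":0,"wy":0,"wz":0}
    - {"claw":0.03,"dx":0,"dy":0,"dz":-0.03,"wx":0,"wy":0,"wz":0}
    - {"claw":0.03,"dx":0,"dy":0,"dz":-0.03,"wx":0,"wy":0,"wz":0}
    - {"claw":0.03,"dx":0,"dy":0,"dz":-0.03,"wx":0,"wy":0,"wz":0}
    - {"claw":0.03,"dx":0,"dy":0,"dz":-0.02,"wx":0,"wy":0,"wz":0}
    - {"claw":0.03,"dx":0,"dy":0,"dz":0,"wx":0,"wy":0,"wz":-4.6}
    - {"claw":0.03,"dx":0,"dy":0,"dz":0,"wx":0,"wy":0,"wz":-4.6}
    - {"claw":0.03,"dx":0,"dy":0,"dz":0,"wx":0,"wy":0,"wz":0}

```text
t: 4.6
eef_pos: [0.4759, 0.3467, 0.1864]
tool_rot: [-0.0, 0.016, 1.0, -0.0]
contact_force: [0.1, 0.5, -2.1]
gripper_width: 0.416
grasp_force: 35.4
```

```bash
python3 - <<'E'
from h import *
go((.6583,.0247,.18),88.2)
E
```

```text
t 4.6 pos [0.4759 0.3467 0.1864] yawy 88.14 w 0.416 F [ 0.1  0.5 -2.1] gf 35.43834865093231
  shift mm [-192.8 -315.9    6.4] turn deg [-0.01 -0.02 -0.06]
```

>>> drive_tool:
  increments:
    - {"claw":0.03,"dx":-0.0193,"dy":-0.0316,"dz":0,"wx":0,"wy":0,"wz":0}
    - {"claw":0.03,"dx":-0.0193,"dy":-0.0316,"dz":0,"wx":0,"wy":0,"wz":0}
    - {"claw":0.03,"dx":-0.0193,"dy":-0.0316,"dz":0,"wx":0,"wy":0,"wz":0}
    - {"claw":0.03,"dx":-0.0193,"dy":-0.0316,"dz":0,"wx":0,"wy":0,"wz":0}
    - {"claw":0.03,"dx":-0.0193,"dy":-0.0316,"dz":0,"wx":0,"wy":0,"wz":0}
    - {"claw":0.03,"dx":-0.0193,"dy":-0.0316,"dz":0,"wx":0,"wy":0,"wz":0}
    - {"claw":0.03,"dx":-0.0193,"dy":-0.0316,"dz":0,"wx":0,"wy":0,"wz":0}
    - {"claw":0.03,"dx":-0.0193,"dy":-0.0316,"dz":0,"wx":0,"wy":0,"wz":0}
    - {"claw":0.03,"dx":-0.0193,"dy":-0.0316,"dz":0,"wx":0,"wy":0,"wz":0}
    - {"claw":0.03,"dx":-0.0193,"dy":-0.0316,"dz":0,"wx":0,"wy":0,"wz":0}
    - {"claw":0.03,"dx":0,"dy":0,"dz":0,"wx":0,"wy":0,"wz":0}
    - {"claw":0.03,"dx":0,"dy":0,"dz":0,"wx":0,"wy":0,"wz":0}

```text
t: 6.1
eef_pos: [0.6586, 0.0257, 0.186]
tool_rot: [-0.001, 0.016, 1.0, 0.0]
contact_force: [-0.2, 0.8, -1.5]
gripper_width: 0.416
grasp_force: 35.5
```

```bash
python3 - <<'E'
from h import *
from station import read_camera
go((.6583,.0247,.147),88.2)
p,d=read_camera("scene");np.savez("scene1.npz",p=p,d=d)
u,v=proj("scene",[.6583,.0247,.13])[0].astype(int)
a=cv2.resize(p[v-60:v+60,u-70:u+70],None,fx=4.5,fy=4.5,interpolation=cv2.INTER_CUBIC)
cv2.imwrite("pics/c3.png",a[:,:,::-1]);print(u,v)
E
```

```text
t 6.1 pos [0.6586 0.0257 0.186 ] yawy 88.13 w 0.416 F [-0.2  0.8 -1.5] gf 35.50646245479584
  shift mm [ 0.2 -1.  39. ] turn deg [ 0.03 -0.06 -0.07]
337 214
```

View pics/c3.png

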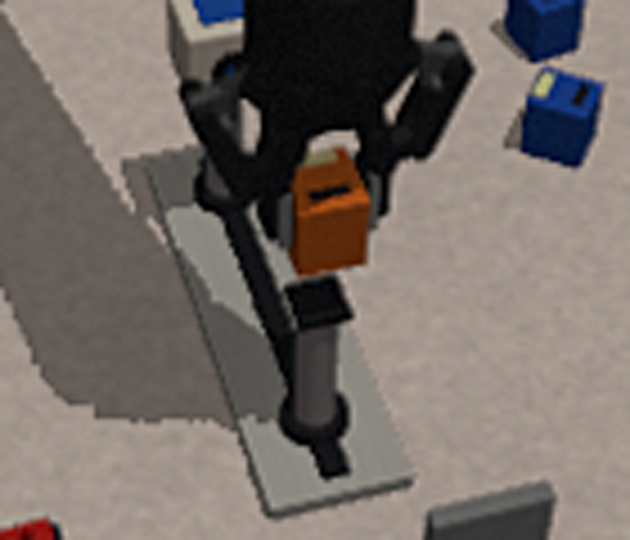

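The scene crop shows the lamp held upright at (330,215) over the post plate at (318,300), lens toward the detector. I'll measure its offset against the plate in this same view.

```bash
python3 - <<'E'
from h import *
f=np.load("scene1.npz");p,d=f["p"],f["d"];X=cloud("scene",d)
b=max(blobs(p,(3,100,40),(22,255,255),(300,150,380,240)),key=lambda b:b[0])
q=X[b[2]];print(b[0],b[1],q.min(0),q.max(0))
t=q[q[:,2]>np.percentile(q[:,2],95)-.006]
print("top z",np.median(t[:,2]),cv2.minAreaRect(t[:,:2].astype(np.float32)))
k=q[(q[:,2]<.186)&(q[:,2]>.155)];print("back face",len(k),k.mean(0),np.polyfit(k[:,1],k[:,0],1), k[:,1].min(),k[:,1].max(),q[:,2].min())
m=(abs(X[...,0]-.658)<.03)&(abs(X[...,1]-.025)<.03)&(abs(X[...,2]-.111)<.006)
print("post",m.sum(),cv2.minAreaRect(X[m][:,:2].astype(np.float32)),np.median(X[m][:,2]))
E
```

```text
394 [339.6 201.7] [ 0.5390875  -0.20446777  0.01328228] [1.27023457 0.04982161 0.84009791]
top z 0.19550369307553023 ((0.9513654708862305, -0.09261639416217804), (0.037650711834430695, 0.674785315990448), 67.47679901123047)
back face 164 [0.67461353 0.02235927 0.17085783] [0.11612221 0.67201712] 0.0063512934583230315 0.041157589360823615 0.013282279505220112
post 139 ((0.6572298407554626, 0.024539832025766373), (0.02801590971648693, 0.02978096716105938), 88.94454956054688) 0.11137413704571462
```

```bash
python3 - <<'E'
from h import *
from station import read_camera
f=np.load("scene1.npz")
def an(p,d):
    X=cloud("scene",d)
    b=max(blobs(p,(3,100,40),(22,255,255),(300,150,380,240)),key=lambda b:b[0])
    e=cv2.erode(b[2].astype(np.uint8),np.ones((3,3)))>0
    q=X[e&(abs(X[...,0]-.66)<.05)]
    k=q[(q[:,2]<.184)&(q[:,2]>.154)];s=np.polyfit(k[:,1],k[:,0],1)
    r=k[:,0]-.031*(k[:,1]-.025);print("back",len(k),s.round(3),np.median(r).round(4),r.std().round(4),"z-slope",np.polyfit(k[:,2],k[:,0],1)[0].round(3))
    m=(abs(X[...,0]-.658)<.035)&(abs(X[...,1]-.025)<.022)&(X[...,2]>.188)&(X[...,2]<.203)&(cv2.dilate(b[2].astype(np.uint8),np.ones((5,5)))>0)
    t=X[m];print("top",len(t),np.median(t[:,2]).round(4),cv2.minAreaRect(t[:,:2].astype(np.float32)))
an(f["p"],f["d"])
an(*read_camera("scene"))
E
```

```text
back 128 [0.063 0.674] 0.6752 0.0013 z-slope 0.042
top 254 0.1954 ((0.65761399269104, 0.02504148706793785), (0.04017411544919014, 0.04207245633006096), 2.7794106006622314)
back 131 [0.027 0.674] 0.6751 0.0011 z-slope 0.014
top 251 0.1951 ((0.6571817398071289, 0.025461643934249878), (0.04169221594929695, 0.04255499318242073), 1.8826017379760742)
```

```bash
python3 - <<'E'
from h import *
f=np.load("scene0.npz");X=cloud("scene",f["d"])
b=max(blobs(f["p"],(3,100,40),(22,255,255),(400,150,450,190)),key=lambda b:b[0])
e=cv2.erode(b[2].astype(np.uint8),np.ones((3,3)))>0
q=X[e];k=q[(q[:,2]<.036)&(q[:,2]>.008)]
c=np.array([.4758,.3468]);a=np.deg2rad(169);n=-np.array([np.cos(a),np.sin(a)])
r=(k[:,:2]-c)@n;print(len(k),np.median(r),r.std())
# post rod plate: front edge etc by dark colour ray casting at z=.110 in both
for n,fn in(("scene","scene1.npz"),("top","top0.npz")):
    p=np.load(fn)["p"];u,v=proj(n,[.6585,.0247,.11])[0].round().astype(int)
    c=cv2.cvtColor(p[v-16:v+17,u-16:u+17],cv2.COLOR_RGB2GRAY);print(n,u,v);print(c[4:29:1,::2])
E
```

```text
97 0.016458729644053764 0.007956275336956461
scene 338 221
[[ 22  18 147 129  82  32  55  53  53  52  52  52  49  93 150 147 148]
 [ 19  13 112 137 120  33  54  52  54  51  52  51  50  95 149 150 151]
 [ 20  15  98 136 129  31  53  52  52  53  52  50  44  99 150 152 150]
 [ 20  17  79 136 137  25  54  51  51  51  45  42  45 109 155 154 151]
 [ 22  17  48 139 138  63  52  51  50  47  74  87 152 152 158 155 151]
 [ 15  20  17 145 137 100  48  52  94  87 161 148 165 163 155 152 149]
 [ 12  19  11 113 138 133  92  76  64  46 134 157 153 157 148 149 154]
 [  5  19  17  99 140 100  50  41  18   0  97 157 147 151 147 150 157]
 [ 13  21  18  82  75  35   4   7   7  10  55 160 151 149 149 150 155]
 [ 45  19  18  53  21   2  11  11   9   4  34 163 155 151 149 147 152]
 [119  15  20  24  61  12  12  11  13  14  15 172 155 152 153 150 153]
 [132  15  22  16  77  10  15  12  13  10   6 133 152 149 155 156 155]
 [128  14  21  15  90   2  11  14  13  10   7  91 151 147 157 157 156]
 [128   1  21  19  57   4  14  12   9  12  20  52 161 151 151 156 152]
 [138  24  19  18  43   0   7   9  21  24  22  
[... 1822 characters left out ...]
155 161 164 160  89  29  27  28  46 138 162 160 155 152 171]
 [170 165 155 161 165 157  75  28  25  26  35 122 160 159 155 153 170]
 [171 166 155 161 163 147  54  30  29  26  27 100 156 160 160 163 170]
 [171 168 157 162 164 142  46  37  36  35  30  83 156 160 160 172 173]
 [172 172 161 162 163 143  47  36  42  39  27  72 153 159 160 169 173]
 [172 173 164 164 164 150  52  36  40  38  21  69 145 155 158 168 173]
 [172 173 164 165 166 157  70  33  36  28  18  67 119 143 156 168 171]
 [170 171 164 165 166 161  98  33  24  18  23  73  94 133 155 167 168]
 [170 170 164 165 165 163 128  54  21  17  42  83  90 131 152 167 167]
 [170 170 164 165 164 164 152  89  23  24  70  87  89 131 148 166 169]]
```

Calibrating this measurement against the start picture (same bias there), the lamp is centred over the post to about 1 mm. I'll lower it.

>>> drive_tool:
  increments:
    - {"claw":0.03,"dx":0.0002,"dy":-0.001,"dz":0.012,"wx":0,"wy":0,"wz":-0.1}
    - {"claw":0.03,"dx":0,"dy":0,"dz":0.012,"wx":0,"wy":0,"wz":0}
    - {"claw":0.03,"dx":0,"dy":0,"dz":0.008,"wx":0,"wy":0,"wz":0}
    - {"claw":0.03,"dx":0,"dy":0,"dz":0.004,"wx":0,"wy":0,"wz":0}
    - {"claw":0.03,"dx":0,"dy":0,"dz":0.0015,"wx":0,"wy":0,"wz":0}
    - {"claw":0.03,"dx":0,"dy":0,"dz":0,"wx":0,"wy":0,"wz":0}
    - {"claw":0.03,"dx":0,"dy":0,"dz":0,"wx":0,"wy":0,"wz":0}

```text
t: 7.08
eef_pos: [0.6591, 0.024, 0.1492]
tool_rot: [0.0, 0.015, 1.0, 0.0]
contact_force: [-0.6, -0.6, -1.7]
gripper_width: 0.413
grasp_force: 35.5
```

```bash
python3 - <<'E'
from h import *
go((.6583,.0247,.147),88.2)
E
```

```text
t 7.08 pos [0.6591 0.024  0.1492] yawy 88.28 w 0.413 F [-0.6 -0.6 -1.7] gf 35.50722777843475
  shift mm [0.8 0.6 2.2] turn deg [0.01 0.04 0.08]
```

Correct laterally, then creep down until contact.

>>> drive_tool:
  increments:
    - {"claw":0.03,"dx":0.0008,"dy":0.0006,"dz":0.0005,"wx":0,"wy":0,"wz":0}
    - {"claw":0.03,"dx":0,"dy":0,"dz":0.0007,"wx":0,"wy":0,"wz":0}
    - {"claw":0.03,"dx":0,"dy":0,"dz":0,"wx":0,"wy":0,"wz":0}
    - {"claw":0.03,"dx":0,"dy":0,"dz":0,"wx":0,"wy":0,"wz":0}

```text
t: 7.58
eef_pos: [0.6581, 0.0247, 0.1476]
tool_rot: [-0.0, 0.015, 1.0, 0.0]
contact_force: [0.9, 0.3, -1.9]
gripper_width: 0.415
grasp_force: 35.5
```

>>> drive_tool:
  increments:
    - {"claw":0.03,"dx":0,"dy":0,"dz":0.0005,"wx":0,"wy":0,"wz":0}
    - {"claw":0.03,"dx":0,"dy":0,"dz":0.0005,"wx":0,"wy":0,"wz":0}
    - {"claw":0.03,"dx":0,"dy":0,"dz":0,"wx":0,"wy":0,"wz":0}

```text
t: 7.95
eef_pos: [0.6581, 0.0247, 0.1472]
tool_rot: [0.0, 0.015, 1.0, 0.0]
contact_force: [-2.6, 0.1, 5.5]
gripper_width: 0.415
grasp_force: 36.3
```

>>> drive_tool:
  increments:
    - {"claw":0.038,"dx":0,"dy":0,"dz":0,"wx":0,"wy":0,"wz":0}
    - {"claw":0.042,"dx":0,"dy":0,"dz":0,"wx":0,"wy":0,"wz":0}
    - {"claw":0.05,"dx":0,"dy":0,"dz":0,"wx":0,"wy":0,"wz":0}
    - {"claw":0.065,"dx":0,"dy":0,"dz":0,"wx":0,"wy":0,"wz":0}
    - {"claw":0.065,"dx":0,"dy":0,"dz":0,"wx":0,"wy":0,"wz":0}
    - {"claw":0.065,"dx":0,"dy":0,"dz":-0.01,"wx":0,"wy":0,"wz":0}
    - {"claw":0.065,"dx":0,"dy":0,"dz":-0.03,"wx":0,"wy":0,"wz":0}
    - {"claw":0.065,"dx":0,"dy":0,"dz":-0.03,"wx":0,"wy":0,"wz":0}
    - {"claw":0.065,"dx":0,"dy":0,"dz":-0.03,"wx":0,"wy":0,"wz":0}
    - {"claw":0.065,"dx":0,"dy":0,"dz":0,"wx":0,"wy":0,"wz":0}

```text
t: 9.2
eef_pos: [0.6598, 0.0246, 0.2503]
tool_rot: [0.003, 0.015, 1.0, 0.0]
contact_force: [0.8, -0.2, -0.1]
gripper_width: 0.758
grasp_force: 0.0
```

```bash
python3 - <<'E'
from h import *
go((.5,-.2,.2),83.5);go((.4464,-.2645,.13),83.5)
E
```

```text
t 9.2 pos [0.6598 0.0246 0.2503] yawy 88.27 w 0.758 F [ 0.8 -0.2 -0.1] gf 0.0
  shift mm [ 153.3 -229.4   49.2] turn deg [0.07 0.35 4.77]
t 9.2 pos [0.6598 0.0246 0.2503] yawy 88.27 w 0.758 F [ 0.8 -0.2 -0.1] gf 0.0
  shift mm [ 205.3 -295.5  118.8] turn deg [0.07 0.35 4.77]
```

>>> drive_tool:
  increments:
    - {"claw":0.04,"dx":0.0205,"dy":-0.0295,"dz":0,"wx":0,"wy":0.35,"wz":0}
    - {"claw":0.04,"dx":0.0205,"dy":-0.0295,"dz":0,"wx":0,"wy":0,"wz":0}
    - {"claw":0.04,"dx":0.0205,"dy":-0.0295,"dz":0,"wx":0,"wy":0,"wz":0}
    - {"claw":0.04,"dx":0.0205,"dy":-0.0295,"dz":0,"wx":0,"wy":0,"wz":0}
    - {"claw":0.04,"dx":0.0205,"dy":-0.0295,"dz":0.01,"wx":0,"wy":0,"wz":0}
    - {"claw":0.04,"dx":0.0205,"dy":-0.0295,"dz":0.015,"wx":0,"wy":0,"wz":0}
    - {"claw":0.04,"dx":0.0205,"dy":-0.0295,"dz":0.015,"wx":0,"wy":0,"wz":0}
    - {"claw":0.04,"dx":0.0205,"dy":-0.0295,"dz":0.015,"wx":0,"wy":0,"wz":0}
    - {"claw":0.04,"dx":0.0205,"dy":-0.0295,"dz":0.015,"wx":0,"wy":0,"wz":0}
    - {"claw":0.04,"dx":0.0205,"dy":-0.0295,"dz":0.015,"wx":0,"wy":0,"wz":0}
    - {"claw":0.04,"dx":0,"dy":0,"dz":0,"wx":0,"wy":0,"wz":4.8}
    - {"claw":0.04,"dx":0,"dy":0,"dz":0,"wx":0,"wy":0,"wz":0}
    - {"claw":0.04,"dx":0,"dy":0,"dz":0,"wx":0,"wy":0,"wz":0}

```text
t: 10.82
eef_pos: [0.4442, -0.2635, 0.1627]
tool_rot: [-0.003, 0.056, 0.998, -0.0]
contact_force: [0.1, 0.4, 0.2]
gripper_width: 0.466
grasp_force: 0.0
```

```bash
python3 - <<'E'
from h import *
from station import read_camera
go((.4464,-.2645,.05),83.5)
out=[]
for n in("top","scene"):
    p,d=read_camera(n);np.savez(n+"2.npz",p=p,d=d);X=cloud(n,d)
    m=(abs(X[...,0]-.658)<.04)&(abs(X[...,1]-.025)<.04)&(X[...,2]>.148)&(X[...,2]<.162)
    t=X[m];print(n,len(t),np.median(t[:,2]).round(4),cv2.minAreaRect(t[:,:2].astype(np.float32)))
    if n=="scene":
        u,v=proj(n,[.6583,.0247,.13])[0].astype(int);c=p[v-45:v+45,u-45:u+45];out.append(cv2.resize(c,(380,380),interpolation=cv2.INTER_CUBIC))
        u,v=proj(n,[.4464,-.2645,.08])[0].astype(int);c=p[v-45:v+45,u-45:u+45];out.append(cv2.resize(c,(380,380),interpolation=cv2.INTER_CUBIC))
p=np.load("top2.npz")["p"];u0,v0,k=295,145,8
c=cv2.resize(p[v0:v0+50,u0:u0+50],None,fx=k,fy=k,interpolation=cv2.INTER_CUBIC)
m=cv2.morphologyEx(cv2.inRange(cv2.cvtColor(c,cv2.COLOR_RGB2HSV),(3,100,150),(30,255,255)),cv2.MORPH_CLOSE,np.ones((25,25)))
cs,_=cv2.findContours(m,cv2.RETR_EXTERNAL,cv2.CHAIN_APPROX_NONE);q=max(cs,key=cv2.contourArea)[:,0]
print("top colour",cv2.minAreaRect(ray("top",(q+.5)/k-.5+np.array([u0,v0]),.155)[:,:2].astype(np.float32)))
cv2.imwrite("pics/c4.png",np.hstack(out)[:,:,::-1])
E
```

```text
t 10.82 pos [ 0.4442 -0.2635  0.1627] yawy 83.63 w 0.466 F [0.1 0.4 0.2] gf 0.0
  shift mm [ -3.   -0.7 112.7] turn deg [-0.02 -0.34  0.13]
top 164 0.1555 ((0.6567713022232056, 0.0258171409368515), (0.032515376806259155, 0.0406949408352375), 89.8213882446289)
scene 259 0.1562 ((0.6569483280181885, 0.02428681030869484), (0.036269236356019974, 0.040540311485528946), 87.52436065673828)
top colour ((0.6570301055908203, 0.023524705320596695), (0.03922911360859871, 0.036518219858407974), 0.05768587440252304)
```

View pics/c4.png

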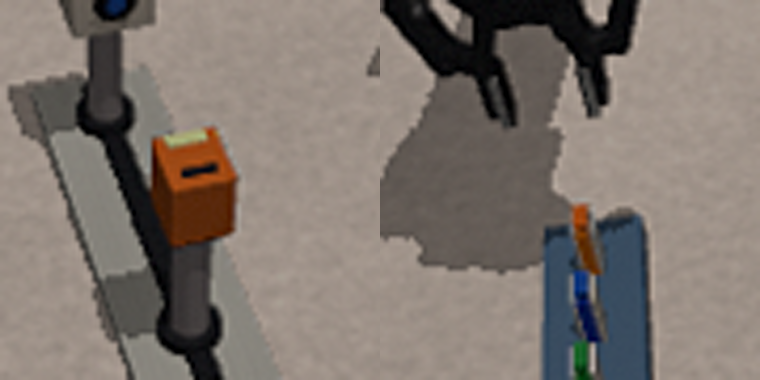

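The lamp stands flat on the post, stripe toward the detector, within about 1 mm of centre. The open gripper is above the amber cell at the top end of the rack.

>>> drive_tool:
  increments:
    - {"claw":0.04,"dx":-0.003,"dy":-0.0007,"dz":0.03,"wx":0,"wy":-0.34,"wz":0}
    - {"claw":0.04,"dx":0,"dy":0,"dz":0.03,"wx":0,"wy":0,"wz":0}
    - {"claw":0.04,"dx":0,"dy":0,"dz":0,"wx":0,"wy":0,"wz":0}
    - {"claw":0.04,"dx":0,"dy":0,"dz":0,"wx":0,"wy":0,"wz":0}

```text
t: 11.42
eef_pos: [0.4471, -0.2652, 0.1035]
tool_rot: [0.0, 0.057, 0.998, -0.0]
contact_force: [1.2, -0.3, -0.3]
gripper_width: 0.471
grasp_force: 0.0
```

```bash
python3 - <<'E'
from h import *
from station import read_camera
go((.4464,-.2645,.054),83.5)
p=np.load("top2.npz")["p"];d=np.load("top2.npz")["d"]
p=np.load("scene2.npz")["p"]
# cap ends in scene view, on z=.06 : orange cap outline
u0,v0,k=185,185,8
c=cv2.resize(p[v0:v0+45,u0:u0+45],None,fx=k,fy=k,interpolation=cv2.INTER_CUBIC)
m=cv2.inRange(cv2.cvtColor(c,cv2.COLOR_RGB2HSV),(3,140,150),(20,255,255))
cs,_=cv2.findContours(m,cv2.RETR_EXTERNAL,cv2.CHAIN_APPROX_NONE);q=max(cs,key=cv2.contourArea)[:,0]
r=ray("scene",(q+.5)/k-.5+np.array([u0,v0]),.06)[:,:2];print(cv2.minAreaRect(r.astype(np.float32)),r.min(0),r.max(0))
E
```

```text
t 11.43 pos [ 0.4471 -0.2652  0.1035] yawy 83.51 w 0.471 F [ 1.2 -0.3 -0.3] gf 0.0
  shift mm [ 0.8  0.7 49.5] turn deg [-0.05  0.04  0.01]
((0.4434385597705841, -0.26550421118736267), (0.0069715105928480625, 0.015636760741472244), 81.74002838134766) [ 0.4356565  -0.26937746] [ 0.45124161 -0.2611368 ]
```

>>> drive_tool:
  increments:
    - {"claw":0.04,"dx":0.0006,"dy":0.0003,"dz":0.02,"wx":0,"wy":0,"wz":0}
    - {"claw":0.04,"dx":0,"dy":0,"dz":0.018,"wx":0,"wy":0,"wz":0}
    - {"claw":0.035,"dx":0,"dy":0,"dz":0.01,"wx":0,"wy":0,"wz":0}
    - {"claw":0.028,"dx":0,"dy":0,"dz":0,"wx":0,"wy":0,"wz":0}
    - {"claw":0.022,"dx":0,"dy":0,"dz":0,"wx":0,"wy":0,"wz":0}
    - {"claw":0.018,"dx":0,"dy":0,"dz":0,"wx":0,"wy":0,"wz":0}
    - {"claw":0.016,"dx":0,"dy":0,"dz":0,"wx":0,"wy":0,"wz":0}
    - {"claw":0.014,"dx":0,"dy":0,"dz":0,"wx":0,"wy":0,"wz":0}
    - {"claw":0.012,"dx":0,"dy":0,"dz":0,"wx":0,"wy":0,"wz":0}
    - {"claw":0.008,"dx":0,"dy":0,"dz":0,"wx":0,"wy":0,"wz":0}
    - {"claw":0.008,"dx":0,"dy":0,"dz":0,"wx":0,"wy":0,"wz":0}
    - {"claw":0.008,"dx":0,"dy":0,"dz":0,"wx":0,"wy":0,"wz":0}
  newtons: 25

```text
t: 12.92
eef_pos: [0.446, -0.2647, 0.0549]
tool_rot: [-0.0, 0.057, 0.998, -0.0]
contact_force: [-0.0, 0.7, 5.3]
gripper_width: 0.141
grasp_force: 26.0
```

>>> drive_tool:
  increments:
    - {"claw":0.008,"dx":0,"dy":0,"dz":-0.006,"wx":0,"wy":0,"wz":0}
    - {"claw":0.008,"dx":0,"dy":0,"dz":-0.015,"wx":0,"wy":0,"wz":0}
    - {"claw":0.008,"dx":0,"dy":0,"dz":-0.02,"wx":0,"wy":0,"wz":0}
    - {"claw":0.008,"dx":0,"dy":0,"dz":-0.02,"wx":0,"wy":0,"wz":0}
    - {"claw":0.008,"dx":0,"dy":0,"dz":-0.02,"wx":0,"wy":0,"wz":0}
    - {"claw":0.008,"dx":0,"dy":0,"dz":-0.016,"wx":0,"wy":0,"wz":0}
    - {"claw":0.008,"dx":0,"dy":0,"dz":0,"wx":0,"wy":0,"wz":-4.7}
    - {"claw":0.008,"dx":0,"dy":0,"dz":0,"wx":0,"wy":0,"wz":0}

```text
t: 13.92
eef_pos: [0.446, -0.2647, 0.1523]
tool_rot: [0.0, 0.016, 1.0, -0.0]
contact_force: [0.3, -0.4, -0.4]
gripper_width: 0.141
grasp_force: 25.3
```

```bash
python3 - <<'E'
from h import *
go((.5735,-.17,.1524),88.2)
E
```

```text
t 13.93 pos [ 0.446  -0.2647  0.1523] yawy 88.15 w 0.141 F [ 0.3 -0.4 -0.4] gf 25.320550203323364
  shift mm [-1.244e+02  9.870e+01 -1.000e-01] turn deg [-0.03  0.02 -0.05]
```

>>> drive_tool:
  increments:
    - {"claw":0.008,"dx":-0.0311,"dy":0.0247,"dz":0,"wx":0,"wy":0,"wz":0}
    - {"claw":0.008,"dx":-0.0311,"dy":0.0247,"dz":0,"wx":0,"wy":0,"wz":0}
    - {"claw":0.008,"dx":-0.0311,"dy":0.0247,"dz":0,"wx":0,"wy":0,"wz":0}
    - {"claw":0.008,"dx":-0.0311,"dy":0.0247,"dz":0,"wx":0,"wy":0,"wz":0}
    - {"claw":0.008,"dx":0.001,"dy":0.03,"dz":0,"wx":0,"wy":0,"wz":0}
    - {"claw":0.008,"dx":0.001,"dy":0.03,"dz":0,"wx":0,"wy":0,"wz":0}
    - {"claw":0.008,"dx":0,"dy":0,"dz":0,"wx":0,"wy":0,"wz":0}
    - {"claw":0.008,"dx":0,"dy":0,"dz":0,"wx":0,"wy":0,"wz":0}

```text
t: 14.92
eef_pos: [0.5731, -0.1105, 0.1515]
tool_rot: [-0.0, 0.017, 1.0, -0.001]
contact_force: [-0.1, -0.8, 0.2]
gripper_width: 0.147
grasp_force: 25.3
```

```bash
python3 - <<'E'
from h import *
from station import read_camera
go((.5735,.0275,.1524),88.2)
p,d=read_camera("scene");np.savez("scene3.npz",p=p,d=d)
u,v=proj("scene",[.5735,-.11,.13])[0].astype(int)
a=cv2.resize(p[v-40:v+40,u-50:u+50],None,fx=7,fy=7,interpolation=cv2.INTER_CUBIC)
cv2.imwrite("pics/c5.png",a[:,:,::-1]);print(u,v)
E
```

```text
t 14.93 pos [ 0.5731 -0.1105  0.1515] yawy 88.11 w 0.147 F [-0.1 -0.8  0.2] gf 25.328186452388763
  shift mm [  4.2 137.9  -1. ] turn deg [-0.06 -0.03 -0.09]
270 202
```

View pics/c5.png

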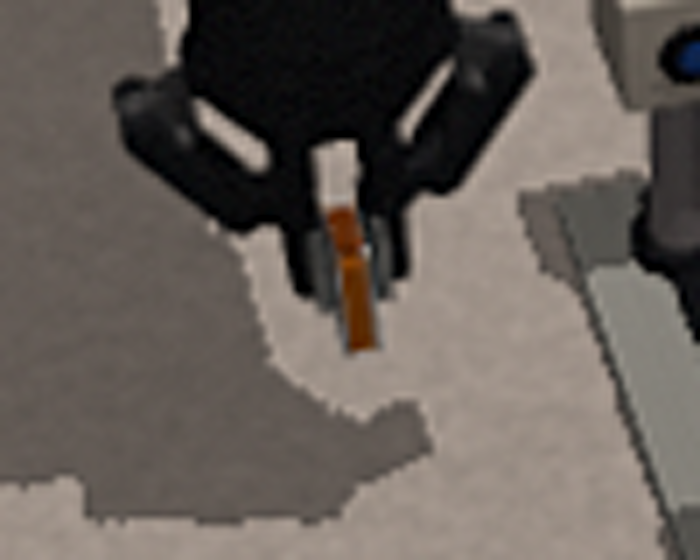

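The cell is held between the pads on its white faces, cap at (345,225), bottom at (362,350) in the crop. I'll check the image against where an upright cell should project.

```bash
python3 - <<'E'
from h import *
from station import get_obs
e=get_obs()["eef_pos"];c0=e+[0,0,-.0199];u0,v0=270-50,202-40
a=np.deg2rad(178.2);ux=np.array([np.cos(a),np.sin(a),0]);uy=np.array([-ux[1],ux[0],0])
def pt(x,y,z): return ((proj("scene",c0+x*ux+y*uy+[0,0,z])[0]-[u0,v0]+.5)*7-.5).round(0)
# near window is the end toward +world x = -ux
for nm,a in dict(top_far=(.01125,0,.025),top_near=(-.01125,0,.025),winTopL=(-.01125,.00625,.02),winTopR=(-.01125,-.00625,.02),botL=(-.01125,.00625,-.025),botR=(-.01125,-.00625,-.025)).items(): print(nm,pt(*a))
p=np.load("scene3.npz")["p"]
X=cloud("scene",np.load("scene3.npz")["d"])
b=max(blobs(p,(3,120,60),(25,255,255),(255,180,290,220)),key=lambda b:b[0]);q=X[b[2]]
print(b[0],b[1],q.shape);v,u=np.where(b[2])
for r in np.unique(v): s=b[2][r]; print(r,(np.where(s)[0]-u0)[[0,-1]]*7,((r-v0)*7),X[r][s].mean(0).round(4), end=" | ")
E
```

```text
top_far [337. 204.]
top_near [350. 251.]
winTopL [332. 266.]
winTopR [371. 259.]
botL [345. 362.]
botR [383. 354.]
75 [269.9 201.1] (75, 3)
192 [329 350] 210 [ 0.5687 -0.1101  0.1589] | 193 [329 350] 217 [ 0.5707 -0.1106  0.1578] | 194 [329 350] 224 [ 0.575  -0.1115  0.1589] | 195 [329 357] 231 [ 0.5773 -0.111   0.1578] | 196 [336 357] 238 [ 0.5796 -0.1105  0.1566] | 197 [336 350] 245 [ 0.5811 -0.1121  0.1555] | 198 [336 357] 252 [ 0.5819 -0.1114  0.1528] | 199 [336 357] 259 [ 0.5836 -0.1119  0.1514] | 200 [343 357] 266 [ 0.5839 -0.1111  0.1483] | 201 [343 364] 273 [ 0.5839 -0.1103  0.1448] | 202 [343 364] 280 [ 0.5837 -0.1105  0.1414] | 203 [343 364] 287 [ 0.5842 -0.1109  0.1389] | 204 [343 364] 294 [ 0.5842 -0.1112  0.1356] | 205 [343 364] 301 [ 0.5838 -0.1114  0.132 ] | 206 [343 364] 308 [ 0.5838 -0.1117  0.1288] | 207 [343 364] 315 [ 0.5829 -0.1119  0.1247] | 208 [350 364] 322 [ 0.5828 -0.111   0.121 ] | 209 [350 364] 329 [ 0.5846 -0.1116  0.1196] | 210 [350 364] 336 [ 0.5837 -0.1117  0.1155] | 211 [350 364] 343 [ 0.5843 -0.1121  0.1129] |
```

>>> drive_tool:
  increments:
    - {"claw":0.008,"dx":0.001,"dy":0.027,"dz":-0.001,"wx":0,"wy":0,"wz":0}
    - {"claw":0.008,"dx":0.001,"dy":0.027,"dz":0,"wx":0,"wy":0,"wz":0}
    - {"claw":0.008,"dx":0.001,"dy":0.027,"dz":0,"wx":0,"wy":0,"wz":0}
    - {"claw":0.008,"dx":0.001,"dy":0.027,"dz":0,"wx":0,"wy":0,"wz":0}
    - {"claw":0.008,"dx":0,"dy":0.02,"dz":0,"wx":0,"wy":0,"wz":-0.1}
    - {"claw":0.008,"dx":0,"dy":0.01,"dz":0,"wx":0,"wy":0,"wz":0}
    - {"claw":0.008,"dx":0,"dy":0,"dz":0,"wx":0,"wy":0,"wz":0}
    - {"claw":0.008,"dx":0,"dy":0,"dz":0,"wx":0,"wy":0,"wz":0}

```text
t: 15.98
eef_pos: [0.5737, 0.0268, 0.1525]
tool_rot: [-0.0, 0.016, 1.0, -0.001]
contact_force: [0.2, 1.0, -0.5]
gripper_width: 0.139
grasp_force: 25.3
```

```bash
python3 - <<'E'
from h import *
from station import read_camera
go((.5735,.0275,.1524),88.2)
p,d=read_camera("scene");np.savez("scene4.npz",p=p,d=d);X=cloud("scene",d)
for nm,c in dict(lamp=(.6583,.0247),cell=(.5735,.0275)).items():
    u,v=proj("scene",[*c,.13])[0].astype(int)
    for a,cc,m in blobs(p,(3,120,50),(25,255,255),(u-22,v-25,u+22,v+25),20):
        q=X[m];q=q[(abs(q[:,:2]-c)<.05).all(1)];print(nm,a,cc,np.median(q,0).round(4),q.min(0).round(4),q.max(0).round(4))
u,v=proj("scene",[.6,.0275,.13])[0].astype(int)
a=cv2.resize(p[v-55:v+55,u-65:u+65],None,fx=5,fy=5,interpolation=cv2.INTER_CUBIC)
cv2.imwrite("pics/c6.png",a[:,:,::-1])
E
```

```text
t 15.97 pos [0.5737 0.0268 0.1525] yawy 88.19 w 0.139 F [ 0.2  1.  -0.5] gf 25.328336656093597
  shift mm [0.2 0.7 0.1] turn deg [-0.07 -0.01 -0.01]
  return _methods._mean(a, axis=axis, dtype=dtype,
  ret = um.true_divide(
Traceback (most recent call last):
ValueError: zero-size array to reduction operation minimum which has no identity
```

>>> drive_tool:
  increments:
    - {"claw":0.008,"dx":0.0002,"dy":0.0008,"dz":0,"wx":0,"wy":0,"wz":0}
    - {"claw":0.008,"dx":0,"dy":0,"dz":0,"wx":0,"wy":0,"wz":0}
    - {"claw":0.008,"dx":0,"dy":0,"dz":0,"wx":0,"wy":0,"wz":0}
    - {"claw":0.008,"dx":0,"dy":0,"dz":0,"wx":0,"wy":0,"wz":0}

```text
t: 16.52
eef_pos: [0.5735, 0.029, 0.1525]
tool_rot: [-0.0, 0.015, 1.0, -0.0]
contact_force: [0.2, 0.2, 0.1]
gripper_width: 0.142
grasp_force: 25.3
```

```bash
python3 - <<'E'
from h import *
from station import read_camera
go((.5735,.0275,.1524),88.2)
p,d=read_camera("scene");X=cloud("scene",d)
for nm,c in dict(lamp=(.6583,.0247),cell=(.5735,.0275)).items():
    m=(cv2.inRange(cv2.cvtColor(p,cv2.COLOR_RGB2HSV),(3,120,40),(25,255,255))>0)&(abs(X[...,:2]-c)<.035).all(-1)&(X[...,2]>.09)
    q=X[m]
    if len(q): print(nm,len(q),np.median(q,0).round(4),q.min(0).round(4),q.max(0).round(4))
u,v=proj("scene",[.6,.0275,.13])[0].astype(int)
a=cv2.resize(p[v-55:v+55,u-65:u+65],None,fx=5,fy=5,interpolation=cv2.INTER_CUBIC)
cv2.imwrite("pics/c6.png",a[:,:,::-1])
E
```

```text
t 16.52 pos [0.5735 0.029  0.1525] yawy 88.28 w 0.142 F [0.2 0.2 0.1] gf 25.32808095216751
  shift mm [-0.  -1.5  0.1] turn deg [-0.03 -0.01  0.08]
lamp 419 [0.6724 0.0202 0.1479] [0.6373 0.0057 0.0903] [0.6774 0.0418 0.1601]
cell 63 [0.5838 0.0285 0.1471] [0.5672 0.023  0.1131] [0.5873 0.0331 0.166 ]
```

View pics/c6.png

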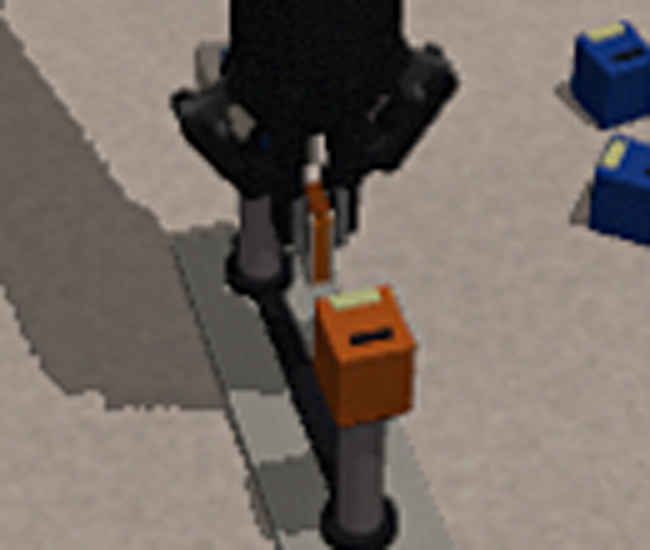

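The lamp stands on its post at (365,355) and the cell is upright between the pads at (318,235) in the light path. I'll make a last small correction in y.

>>> drive_tool:
  increments:
    - {"claw":0.008,"dx":0,"dy":-0.0012,"dz":0,"wx":0,"wy":0,"wz":0}
    - {"claw":0.008,"dx":0,"dy":0,"dz":0,"wx":0,"wy":0,"wz":0}
    - {"claw":0.008,"dx":0,"dy":0,"dz":0,"wx":0,"wy":0,"wz":0}
    - {"claw":0.008,"dx":0,"dy":0,"dz":0,"wx":0,"wy":0,"wz":0}
    - {"claw":0.008,"dx":0,"dy":0,"dz":0,"wx":0,"wy":0,"wz":0}
    - {"claw":0.008,"dx":0,"dy":0,"dz":0,"wx":0,"wy":0,"wz":0}

```text
t: 17.32
eef_pos: [0.5735, 0.0278, 0.1525]
tool_rot: [-0.0, 0.015, 1.0, -0.0]
contact_force: [-0.2, -0.8, -0.4]
gripper_width: 0.143
grasp_force: 25.3
```

```bash
python3 - <<'E'
from h import *
from station import read_camera
for i in range(3): go((.5735,.0275,.1524),88.2); read_camera("top")
E
```

```text
t 17.32 pos [0.5735 0.0278 0.1525] yawy 88.28 w 0.143 F [-0.2 -0.8 -0.4] gf 25.328684449195862
  shift mm [-0.  -0.3  0.1] turn deg [-0.03 -0.02  0.08]
t 17.38 pos [0.5735 0.0279 0.1525] yawy 88.29 w 0.145 F [ 0.3  0.1 -0.6] gf 25.32764822244644
  shift mm [-0.  -0.4  0.1] turn deg [-0.03 -0.01  0.09]
t 17.43 pos [0.5735 0.0278 0.1525] yawy 88.29 w 0.14 F [-0.5  0.4  0.1] gf 25.328860580921173
  shift mm [-0.  -0.3  0.1] turn deg [-0.03 -0.01  0.09]
```

Everything is steady and within tolerance, so I'm handing in.

```bash
python3 -c "
from station import *
print(hand_in())"
```

```text
the job is handed in; nothing more can be done
None
```

I handed the job in at about 17.4 s: the lamp stands on its post about 1 mm from centre with its lens facing the detector, and the amber cell is held upright by its white faces in the light path, within about 1 mm of the target point by my measurements (hand-in returned no verdict).

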